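# Shuttle the vise carriage to the index and stop it there

## Task

Push the air-bearing carriage with the red vise along its guide by its two white spring pads alone, reaching down between them, and brake it so that it comes to rest by itself, hand clear, with its yellow pointer at the red mark and stays there for a few seconds. It floats almost without friction and must not run into either orange end stop; push gently, do not grip the pads, and do not touch the deck, the vise or the blue pad housings, nor disturb the wrench and the oil bottle beyond the guide.

Things in the scene. Friction and masses are not known exactly. Their poses are not given: they have to be found in the camera images.
- guide: Fixed level grey guide on the bench, 900 mm long, 200 mm wide, an orange stop block at each end. Origin halfway along it on the bench surface (the base reaches from 70 mm on the robot's side, -x, to 130 mm beyond). x points away from the robot, y along the guide to the robot's left, z up. A little turned and shifted each time.
- carriage (a joint): Carriage position along guide y in m: its middle is at y = value - 0.22 in the guide's frame. It floats on air: nominally 4.0 kg in all (true mass 0.7 to 1.4 times that), friction about 0.012 N, drag 0.03 N s/m, so it coasts far. It hits the end stops at -0.040 and +0.480; keep it between -0.035 and +0.475. At the start it rests between 0.00 and 0.06.
- deck (a point): Aluminium deck of the carriage, 240 x 320 mm, with a red vise on its far half and two blue pad housings on its near half. Not to be touched. Axes as the guide's; origin at the carriage's middle, 60 mm above the bench. Heights above the bench: deck top 82, housing tops 150, vise top 154 mm. In x the vise begins 100 mm beyond the middle line of the pads.
- pointer (a point): Tip of the yellow pointer on the far edge of the deck, at the carriage's middle (deck y = 0), 77 mm above the bench.
- mark (a point): Red tongue of the green index post at the far edge of the guide, 77 mm above the bench; axes as the guide's. The pointer is at the mark when both have the same y in the guide's frame (they stay 4 mm apart in x); 12 mm either way is good enough. Set at another place along the guide each time (at carriage values 0.30 to 0.40).
- pad_left (a joint): Compression in m of the left white pad, 0 (out) to 0.040 (fully pushed in); a push towards +y (guide) on it drives the carriage towards +y, to higher values. Spring 25 N/m, no preload, damping 0.5 N s/m, moving mass 0.06 kg.
- pad_right (a joint): Compression in m of the right white pad, 0 (out) to 0.040 (fully in); a push towards -y (guide) on it drives the carriage towards -y, or brakes it when it runs to +y. Spring 25 N/m, no preload, damping 0.5 N s/m, moving mass 0.06 kg.
- pad_left_face (a point): Middle of the left pad's face, which looks to -y (guide). The pad is a slippery white plastic block, face 90 mm wide (x) and 56 mm tall, 90 to 146 mm above the bench. When out, the face is 95 mm to the +y side of the carriage's middle; its middle line is 60 mm nearer the robot than the guide's origin. The point moves with the pad.
- pad_right_face (a point): Middle of the right pad's face, which looks to +y (guide), 95 mm to the -y side of the carriage's middle when out; otherwise like the left one. Between the two faces is a free window of 190 mm, open above, in which the hand works over the deck (deck top 82 mm above the bench).
- wrench: Steel wrench, about 200 mm long, lying flat on the bench beyond the guide. Bystander, leave it alone.
- oil: Yellow oil bottle with red cap, 60 mm across, 160 mm tall, standing on the bench beyond the guide. Bystander, leave it alone.

How it is judged:
On the way:
1. the carriage rests by itself, untouched, with its pointer at the mark (y of pointer in the frame of mark between -0.012 and 0.012 m and velocity of joint carriage between -0.012 and 0.012 m/s and contact force between each of the fingers, the arm and pad_left below 0.1 N and contact force between each of the fingers, the arm and pad_right below 0.1 N), for 2 s.
At the end, for the whole second after the job is handed in: The pointer is within 12 mm of the mark along the guide, the carriage is slower than 12 mm/s and nothing touches the pads (all of step 1).
It fails at once if the carriage runs into an end stop (value of joint carriage above 0.477 m or value of joint carriage below -0.037 m).
It fails at once if the robot touches the deck, vise or housings (contact force between any of the fingers, the arm and carriage_c0 above 1 N or contact force between any of the fingers, the arm and carriage_c1 above 1 N or contact force between any of the fingers, the arm and carriage_c2 above 1 N or contact force between any of the fingers, the arm and carriage_c3 above 1 N).
It fails at once if a pad is gripped or pushed hard (over 15 N) (contact force between any of the fingers, the arm and pad_left above 15 N or contact force between any of the fingers, the arm and pad_right above 15 N).
It fails at once if the wrench or the oil bottle is disturbed (distance of any of wrench, oil from where it was at the start of the episode above 0.03 m).
It also fails if it takes over 43 s, if anything falls off the work surface, if the arm or the gripper's body presses on something with over 40 N, if the wrist force passes 120 N, or if a joint passes its speed limit or range.

## Robot

A 6-joint arm with a two-finger parallel gripper is mounted at the origin on the work surface. World frame = base frame: x ahead of the robot, y to its left, z up, the work surface at z = 0. Lengths are in m, angles in rad, forces in N, time in s.
With the tool pointing down it reaches from about 0.4 to 0.825 m from the base axis. Payload 7 kg.
Tool frame: the origin (TCP) lies at the very end of the fingers, on their centre line; the grasp point (between the pads) lies 19 mm behind it; z points along the fingers, y is the line along which they close (so a half turn about z gives the same grasp; the last joint's range is limited). The gripper opens to 88 mm and grips with 3 to 60 N. Pads are 19 mm wide; open, the fingers measure 130 mm over their backs; the gripper's body (78 mm by 193 mm) begins 47 mm behind the grasp point.
Start: joints at [1.491, 0.359, 0.012, 0, -1.224, -0.288], TCP at [0.243, 0.63, 0.227] pointing down, gripper open.
Joint ranges: [-3.07, 3.07], [-1.43, 2.12], [-1.02, 1.25], [-3.03, 1.67], [-3.05, -0], [-3.03, 3.03]. Speed limits (rad/s): [2.39, 2.39, 3.01, 3.14, 3.14, 3.14].

## Interface

Orientations are given as a rotation vector (axis times angle).
In Python, from workcell import monitor, vision, hand_in gives the robot as it stands.
- The arm moves only by the tool send_rows, never from a script. Its argument "commands" is a list of rows, each an object of numbers: "fingers": the closure, from 0 (fully open) to 1 (shut); "tx", "ty", "tz": the shift along the world's x, y, z in cm; "turn": the turn about the world's z in degrees. A call has 1 to 12 rows; each row shifts and turns the commanded pose from where the row before left it; what a row does not reach is not made up. A row lasts 1/10 s, in which the tool goes at most 50 mm and 8.59 degrees, less where a joint would pass 70% of its speed; a pose out of reach is approached as far as the arm can. A call with a gripper value outside its range is refused whole. The fingers move at their own pace and stop on an object; the grip force is fixed at half the most. Time passes only in rows, so rows that do not move let the fingers close. It gives the time, the measured TCP pose, the force, the opening and the grip force at its end, in the units of the state.
- monitor.sense(): the state, without advancing time (a new reading comes with each control period).
- vision.grab_frame(name): name is "scene" or "top" or "wrist"; returns (picture, depth): 400x640x3 uint8, red, green, blue; 400x640 float32, m along the optical axis (not along the pixel's ray), 0 where there is no reading.
- vision.camera_model(name): a dict with "camera_matrix" (3x3 intrinsics, pixels), "world_from_camera" (4x4, takes a point from camera to world coordinates); the wrist camera has in their place "T_tool_cam" (4x4, takes a point from camera to tool coordinates, whose origin is the TCP and whose axes are the flange's). Camera axes: x right, y down, z forward; pixel columns grow to the right and rows downward; lengths in m; the calibration is good to about 2 mm. A picture is of the moment at which its call begins: read the wrist's pose just before it. camera_model takes no time and is no camera call.
- hand_in(): hands the job in; it is judged then, once.
Trained networks look in the newest picture that a camera, given by its name, has taken for a name from the list of things; names that differ only in an ending like _2 or _b are one class to them, and where a whole thing is asked for, a point or a joint stands for the part that bears it (a point fixed in the world has none). Each returns a list of dicts, best first, with "score" (0 to 1); they miss things now and then, are a little off and sometimes report something else, mostly with a low value. They report only what shows in the picture. A call takes as long as a camera call.
- vision.look_for(camera, target): "rect" ([left, top, width, height] in pixels, round what is visible of it).
- vision.outline_of(camera, target): "mask" (400x640 bool, what is visible of it) and "rect" ([left, top, width, height] in pixels, round what is visible of it).
- vision.mark_of(camera, target): "location" ([row, column] in pixels: a listed point, or the origin of a listed thing).
The state is a dict: "t": time; "qpos": joint angles; "qd": joint speeds; "joint_torque": joint torques, N m; "tool_pos": TCP position; "tcp_rot": TCP orientation; "force": force on the tool from outside, world axes, zero at the start; "wrist_torque": the same for the moment, N m; "finger_gap": opening from 0.0 (shut) to 1.0 (fully open); "gripper_force": force on a finger pad.
Only numpy, scipy, OpenCV 4.12 (cv2) and the standard library are available. Lean on these libraries where they do the work, as an engineer would, in place of code of your own. Each camera call takes 0.05 s, during which the arm holds its last target. There are 200 camera calls.

## Working session

There is one attempt and no reset: what is moved stays moved. The work goes in short steps, Python scripts to look and compute and a tool call to move; the robot and the scene stay as the last step left them, time stands still between calls to the robot, and variables do not carry over. Pictures are saved under pics/ and viewed, at most 10 in all, crops included, and the job is handed in when it is done.

Besides the shell and the picture viewer there is one more tool, called by a JSON object that holds its "method" and its "body". send_rows: Moves the arm, as the interface text tells. Its arguments: {"type":"object","properties":{"commands":{"type":"array","items":{"type":"object","properties":{"fingers":{"type":"number"},"tx":{"type":"number"},"ty":{"type":"number"},"tz":{"type":"number"},"turn":{"type":"number"}}}}},"required":["commands"]}

```bash
mkdir -p pics; ls
cat > h.py <<'E'
import numpy as np, cv2
from workcell import monitor, vision, hand_in
def world(cam,rc,depth=None,z=None):
    m=vision.camera_model(cam);K=np.array(m["camera_matrix"]);T=np.array(m["world_from_camera"])
    r,c=rc;ray=np.linalg.inv(K)@[c,r,1]
    if z is None:
        p=ray*depth; return T[:3,:3]@p+T[:3,3]
    d=T[:3,:3]@ray;o=T[:3,3];return o+d*(z-o[2])/d[2]
E
python3 - <<'E'
from h import *
s=monitor.sense();print(s['t'],s['tool_pos'],s['tcp_rot'],s['finger_gap'],s['force'])
for cam in['top','scene']:
    im,d=vision.grab_frame(cam);cv2.imwrite(f'pics/{cam}0.png',im[:,:,::-1])
    m=vision.camera_model(cam);print(cam,np.round(m['camera_matrix'],1).tolist(),np.round(m['world_from_camera'],3).tolist())
    for n,z in[('pointer',.077),('mark',.077),('pad_left_face',.118),('pad_right_face',.118),('deck',.06),('guide',0),('oil',0),('wrench',0)]:
        for r in vision.mark_of(cam,n)[:2]:
            rc=r['location'];i,j=int(round(rc[0])),int(round(rc[1]))
            dd=d[min(max(i,0),399),min(max(j,0),639)]
            print(n,round(r['score'],2),np.round(rc,1),'z-plane',world(cam,rc,z=z).round(4),'depth',world(cam,rc,depth=dd).round(4))
print(monitor.sense()['t'])
E
```

```text
pics
0.0 [0.24254378 0.62939227 0.22562677] [ 3.08698121e+00 -5.74312142e-01 -2.71793843e-04] 1.0029184682776007 [ 0.75588691 -0.99148473  0.29144125]
top [[504.5, 0.0, 322.2], [0.0, 504.5, 202.0], [0.0, 0.0, 1.0]] [[-0.025, -0.984, 0.175, 0.404], [-1.0, 0.021, -0.021, -0.057], [0.017, -0.176, -0.984, 1.266], [0.0, 0.0, 0.0, 1.0]]
pointer 0.93 [160.9 333.2] z-plane [ 0.7165 -0.1111  0.077 ] depth [ 0.715  -0.1109  0.0825]
mark 0.97 [178.  206.5] z-plane [0.6802 0.1949 0.077 ] depth [0.685  0.1992 0.0566]
pad_left_face 0.81 [257.3 308. ] z-plane [ 0.4817 -0.0457  0.118 ] depth [ 0.4798 -0.046   0.146 ]
pad_right_face 0.71 [245.4 389. ] z-plane [ 0.5044 -0.231   0.118 ] depth [ 0.5076 -0.2365  0.0819]
pad_right_face 0.23 [158.8 330. ] z-plane [ 0.7109 -0.1019  0.118 ] depth [ 7.426e-01 -1.066e-01 -2.000e-04]
deck 0.68 [225.8 344.6] z-plane [ 0.5592 -0.1348  0.06  ] depth [ 0.5559 -0.1332  0.0854]
guide 0.9 [238.8 276.8] z-plane [0.5379 0.0328 0.    ] depth [0.522  0.0222 0.1499]
oil 0.74 [159.5 335.3] z-plane [ 0.7404 -0.1202  0.    ] depth [ 0.7193 -0.1163  0.079 ]
oil 0.68 [142.6 375
[... 564 characters left out ...]
[ 0.7214 -0.1083  0.077 ] depth [ 6.875e-01 -8.390e-02  5.000e-04]
pad_right_face 0.93 [194.8 247.4] z-plane [ 0.5127 -0.2294  0.118 ] depth [ 0.5335 -0.2345  0.1462]
deck 0.72 [204.3 300.6] z-plane [ 0.5625 -0.1215  0.06  ] depth [ 0.5777 -0.1287  0.0842]
deck 0.15 [196.1 246.2] z-plane [ 0.472  -0.2232  0.06  ] depth [ 0.5352 -0.2382  0.1461]
guide 0.57 [184. 346.] z-plane [0.5307 0.0321 0.    ] depth [ 0.5806 -0.004   0.0805]
oil 0.87 [313.3 306.8] z-plane [ 0.7844 -0.2344  0.    ] depth [ 0.8118 -0.2467  0.0818]
wrench 0.64 [275.4 371.7] z-plane [ 0.7838 -0.0615  0.    ] depth [ 0.7857 -0.0634  0.0057]
wrench 0.57 [178.6 443. ] z-plane [0.651 0.264 0.   ] depth [0.6966 0.1972 0.0942]
0.9
```

View pics/top0.png

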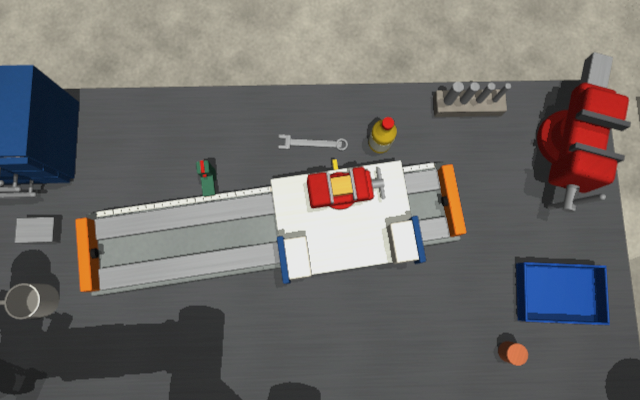

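View pics/scene0.png

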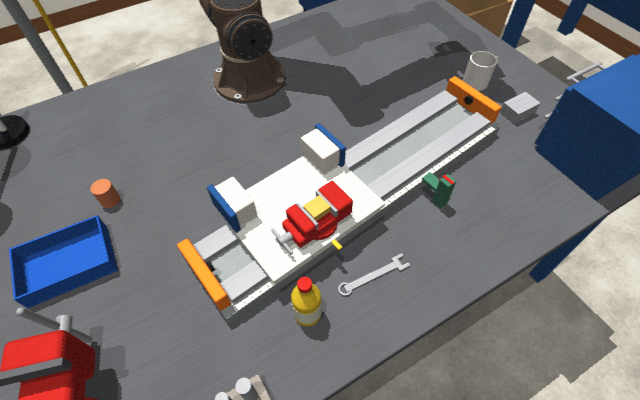

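The top view shows the guide turned by about 7°, with the orange stops at px (88,255) and (453,203). The pointer is at (334,162), the red/green mark at (205,175), and the pads at about (297,257) and (403,240). The wrench and bottle are beyond the guide. Next I'll get the yaw and a precise mark position.

```bash
cat > m.py <<'E'
from h import *
from scipy import ndimage
def cloud(cam,d):
    m=vision.camera_model(cam);K=np.array(m["camera_matrix"]);T=np.array(m["world_from_camera"])
    r,c=np.mgrid[:400,:640];p=np.stack([(c-K[0,2])/K[0,0]*d,(r-K[1,2])/K[1,1]*d,d],-1)
    return p@T[:3,:3].T+T[:3,3]
def blobs(im,P,lo,hi,mn=15,roi=None):
    hsv=cv2.cvtColor(im,cv2.COLOR_RGB2HSV);mk=cv2.inRange(hsv,np.array(lo),np.array(hi))
    n,l,s,c=cv2.connectedComponentsWithStats(mk)
    out=[]
    for i in range(1,n):
        if s[i,4]>=mn: out.append((s[i].tolist(),c[i].round(1).tolist(),P[l==i]))
    return out
E
python3 - <<'E'
from m import *
for cam in['top','scene']:
    im,d=vision.grab_frame(cam);P=cloud(cam,d)
    for nm,lo,hi in[('orange',(8,150,120),(18,255,255)),('red',(0,150,80),(6,255,255)),('yellow',(22,130,120),(32,255,255)),('green',(60,80,30),(90,255,255)),('blue',(100,120,40),(125,255,255))]:
        for s,c,p in blobs(im,P,lo,hi):
            if -.65<p[:,1].mean()<.6 and .35<p[:,0].mean()<.8: print(cam,nm,s,c,'med',np.median(p,0).round(4),'min',p.min(0).round(3),'max',p.max(0).round(3))
    if cam=='top':
        g=cv2.resize(im[140:300,60:480],None,fx=1.9,fy=1.9,interpolation=cv2.INTER_CUBIC)
    else:
        a=cv2.resize(im[160:220,400:480],None,fx=5,fy=5,interpolation=cv2.INTER_NEAREST);b=cv2.resize(im[220:280,300:380],None,fx=5,fy=5,interpolation=cv2.INTER_NEAREST)
        cv2.imwrite('pics/c1.png',np.hstack([a,b])[:,:,::-1])
E
```

```text
top orange [441, 164, 25, 72, 840] [453.4, 199.5] med [ 0.6106 -0.3922  0.0964] min [ 0.404 -0.419 -0.001] max [ 0.723 -0.057  1.266]
top orange [75, 218, 17, 74, 888] [83.2, 254.5] med [0.5009 0.4704 0.0944] min [ 0.404 -0.057 -0.005] max [0.602 0.541 1.266]
top red [382, 117, 12, 13, 120] [387.5, 122.8] med [ 0.7822 -0.2353  0.161 ] min [ 0.404 -0.268 -0.002] max [ 0.854 -0.057  1.266]
top red [200, 161, 5, 12, 44] [201.9, 166.4] med [0.7042 0.2016 0.0975] min [0.689 0.197 0.093] max [0.718 0.207 0.103]
top red [307, 167, 66, 42, 1430] [338.4, 189.8] med [ 0.6275 -0.1142  0.1513] min [ 0.404 -0.198  0.08 ] max [ 0.698 -0.047  1.266]
top red [330, 173, 19, 5, 56] [338.2, 174.4] med [ 0.6728 -0.1188  0.1198] min [ 0.404 -0.143  0.083] max [ 0.685 -0.057  1.266]
top yellow [373, 122, 24, 23, 316] [383.9, 133.8] med [ 0.7696 -0.2303  0.1114] min [ 0.404 -0.264  0.086] max [ 0.804 -0.057  1.266]
top yellow [332, 159, 6, 11, 49] [334.6, 163.9] med [ 0.7083 -0.1148  0.0809] min [ 0.695 -0.12  -0.004] max [ 0.742 -0.11   0.086]
top yellow [331, 176, 21, 18, 280] [341.3, 185.1] med [ 0.6392
[... 1446 characters left out ...]
0798] min [ 0.68 -0.12  0.  ] max [ 0.721 -0.079  0.083]
scene yellow [291, 284, 30, 30, 561] [305.2, 299.8] med [ 0.7977 -0.2437  0.1087] min [ 0.714 -0.369 -0.001] max [ 1.083 -0.184  0.892]
scene green [423, 173, 31, 35, 545] [438.7, 188.8] med [0.7046 0.1905 0.0558] min [0.639 0.18  0.004] max [0.723 0.243 0.099]
scene green [447, 174, 9, 8, 20] [451.0, 177.6] med [0.7023 0.215  0.0951] min [0.65 0.21 0.  ] max [0.717 0.287 0.098]
scene blue [315, 123, 30, 43, 254] [333.4, 142.2] med [0.5016 0.0124 0.1488] min [ 0.339 -0.369 -0.002] max [1.083 0.099 0.892]
scene blue [207, 184, 33, 48, 489] [223.6, 207.7] med [ 0.5347 -0.2926  0.1474] min [ 0.466 -0.369  0.088] max [ 1.083 -0.278  0.892]
```

View pics/c1.png

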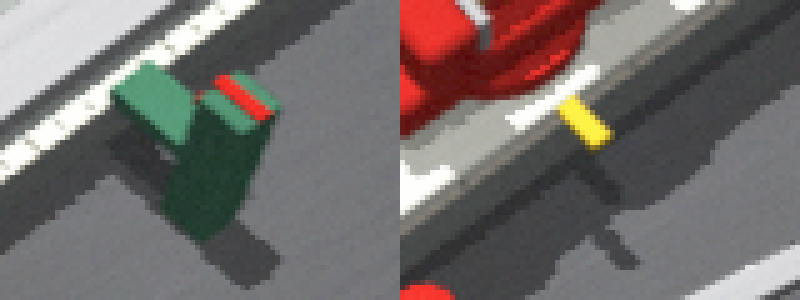

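The scene crop shows the red stripe along the top of the green post, at about px (448,179), and the yellow pointer at (336,244). The yaw is about 7.1°. Along the guide the pointer is at s=-0.2005 and the mark at +0.1145, a gap of about 0.315 m. The pad line crosses the guide at r=0.472. Now I'll move over the window at height, turning the fingers' closing axis along the guide.

{"method": "send_rows", "body": {"commands": [{"tx": 1.5, "ty": -4.5, "turn": 2.3, "fingers": 1}, {"tx": 1.5, "ty": -4.5, "turn": 2.3, "fingers": 1}, {"tx": 1.5, "ty": -4.5, "turn": 2.3, "fingers": 1}, {"tx": 1.5, "ty": -4.5, "turn": 2.3, "fingers": 1}, {"tx": 1.5, "ty": -4.5, "turn": 2.3, "fingers": 1}, {"tx": 1.5, "ty": -4.5, "turn": 2.3, "fingers": 1}, {"tx": 1.5, "ty": -4.5, "turn": 2.3, "fingers": 1}, {"tx": 1.5, "ty": -4.5, "turn": 2.3, "fingers": 1}, {"tx": 1.5, "ty": -4.5, "turn": 2.3, "fingers": 1}, {"tx": 1.5, "ty": -4.5, "turn": 2.3, "fingers": 1}, {"tx": 1.5, "ty": -4.5, "turn": 2.3, "fingers": 1}, {"tx": 1.5, "ty": -4.5, "turn": 2.3, "fingers": 1}]}}

```text
schema error: expected keys fingers, tx, ty, tz, turn
```

```bash
cat > st.py <<'E'
from m import *
import json,os,sys
U=np.array([-.1236,.9923]);X=np.array([.9923,.1236])
def tool():
    s=monitor.sense();p=s['tool_pos'];R=cv2.Rodrigues(np.array(s['tcp_rot'],float))[0]
    return s['t'],p[:2]@X,p[:2]@U,p[2],np.degrees(np.arctan2(-R[1,1],-R[0,1])),s
def car(save=None,cam='scene'):
    im,d=vision.grab_frame(cam)
    if save: cv2.imwrite(save,im[:,:,::-1])
    hsv=cv2.cvtColor(im,cv2.COLOR_RGB2HSV);mk=cv2.inRange(hsv,np.array((22,130,120)),np.array((32,255,255)))
    n,l,s,c=cv2.connectedComponentsWithStats(mk);best=None
    for i in range(1,n):
        if s[i,4]<20: continue
        w=world(cam,(c[i][1],c[i][0]),z=.08);r=w[:2]@X
        if .685<r<.735 and (best is None or s[i,4]>best[1]): best=(w[:2]@U,s[i,4],r)
    return best
def report(save=None):
    t,r,s,z,a,S=tool();b=car(save)
    print(f't {t:.2f} tool r {r:.4f} s {s:.4f} z {z:.4f} yaw {a:.1f} gap {S["finger_gap"]:.2f} F {np.round(S["force"],2)}')
    if b: print(f'car s {b[0]:.4f} (n{b[1]}, r{b[2]:.3f}) hand-car {1e3*(s-b[0]):.1f}mm')
    else: print('no pointer')
    return s,b
if __name__=='__main__':
    L=[]
    for i in range(int(sys.argv[1]) if len(sys.argv)>1 else 1): L.append(report(sys.argv[2] if len(sys.argv)>2 and i==0 else None))
E
python3 st.py 1
python3 - <<'E'
from st import *
S=monitor.sense();print(S['tool_pos'])
im,d=vision.grab_frame('scene');P=cloud('scene',d)
for s,c,p in blobs(im,P,(0,150,80),(6,255,255)):
    if 430<c[0]<460: print(c,world('scene',(c[1],c[0]),z=.098)[:2]@U)
E
```

```text
t 1.00 tool r 0.3187 s 0.5950 z 0.2266 yaw 68.9 gap 1.00 F [0.26 0.39 0.  ]
car s -0.1989 (n61, r0.690) hand-car 793.9mm
[0.2427296  0.62981687 0.22656878]
[447.8, 179.0] 0.11468985720771001
```

{"method": "send_rows", "body": {"commands": [{"tx": 1.5, "ty": -4.5, "tz": 0, "turn": 2.3, "fingers": 1}, {"tx": 1.5, "ty": -4.5, "tz": 0, "turn": 2.3, "fingers": 1}, {"tx": 1.5, "ty": -4.5, "tz": 0, "turn": 2.3, "fingers": 1}, {"tx": 1.5, "ty": -4.5, "tz": 0, "turn": 2.3, "fingers": 1}, {"tx": 1.5, "ty": -4.5, "tz": 0, "turn": 2.3, "fingers": 1}, {"tx": 1.5, "ty": -4.5, "tz": 0, "turn": 2.3, "fingers": 1}, {"tx": 1.5, "ty": -4.5, "tz": 0, "turn": 2.3, "fingers": 1}, {"tx": 1.5, "ty": -4.5, "tz": 0, "turn": 2.3, "fingers": 1}, {"tx": 1.5, "ty": -4.5, "tz": 0, "turn": 2.3, "fingers": 1}, {"tx": 1.5, "ty": -4.5, "tz": 0, "turn": 2.3, "fingers": 1}, {"tx": 1.5, "ty": -4.5, "tz": 0, "turn": 2.3, "fingers": 1}, {"tx": 1.5, "ty": -4.5, "tz": 0, "turn": 2.3, "fingers": 1}]}}

```text
t: 2.3
tool_pos: [0.423, 0.0881, 0.2272]
tcp_rot: [-3.135, -0.182, -0.002]
force: [2.4, 0.2, -0.5]
finger_gap: 0.015
gripper_force: 0.0
```

```bash
python3 st.py 1; python3 -c "
from st import *
print(monitor.sense()['tool_pos'])"
```

```text
t 2.30 tool r 0.4306 s 0.0351 z 0.2272 yaw 96.7 gap 0.01 F [ 2.42  0.16 -0.55]
car s -0.1990 (n60, r0.690) hand-car 234.1mm
[0.42365784 0.08296065 0.22688432]
```

{"method": "send_rows", "body": {"commands": [{"tx": 1.4, "ty": -4.4, "tz": 0, "turn": 0, "fingers": 1}, {"tx": 1.4, "ty": -4.4, "tz": 0, "turn": 0, "fingers": 1}, {"tx": 1.4, "ty": -4.4, "tz": 0, "turn": 0, "fingers": 1}, {"tx": 1.4, "ty": -4.4, "tz": 0, "turn": 0, "fingers": 1}, {"tx": 1.3, "ty": -4.4, "tz": 0, "turn": 0, "fingers": 1}, {"tx": 0, "ty": 0, "tz": -2, "turn": 0, "fingers": 1}, {"tx": 0, "ty": 0, "tz": -2, "turn": 0, "fingers": 1}]}}

```text
t: 3.05
tool_pos: [0.4921, -0.1319, 0.1862]
tcp_rot: [-3.137, -0.173, -0.002]
force: [0.0, -0.1, -0.2]
finger_gap: 0.007
gripper_force: 0.0
```

```bash
python3 st.py 1 pics/s2.png; python3 -c "
from st import *
print(monitor.sense()['tool_pos'])"
```

```text
t 3.05 tool r 0.4720 s -0.1917 z 0.1862 yaw 96.3 gap 0.01 F [ 0.02 -0.12 -0.15]
car s -0.1995 (n54, r0.689) hand-car 7.8mm
[ 0.48985415 -0.13097622  0.18258379]
```

View pics/s2.png

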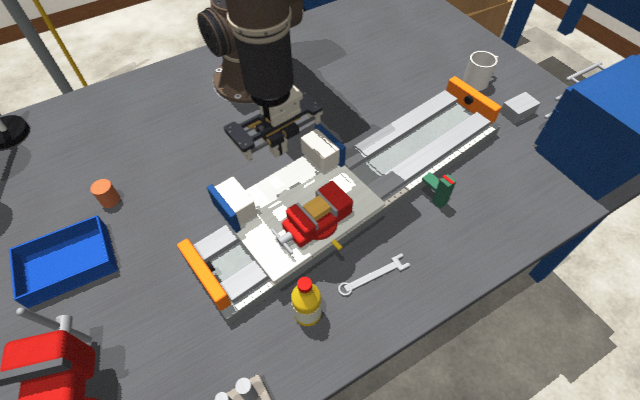

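The hand is above the window with its closing axis along the guide; the gripper shows at px (280,125) between the pads. Next it goes down, then close to the left pad.

{"method": "send_rows", "body": {"commands": [{"tx": 0, "ty": 0, "tz": -2.5, "turn": 0.5, "fingers": 1}, {"tx": 0, "ty": 0, "tz": -2.5, "turn": 0.5, "fingers": 1}, {"tx": 0, "ty": 0, "tz": -2.5, "turn": 0, "fingers": 1}, {"tx": -0.3, "ty": 2.5, "tz": 0, "turn": 0, "fingers": 1}, {"tx": -0.3, "ty": 2, "tz": 0, "turn": 0, "fingers": 1}, {"tx": 0, "ty": 0, "tz": 0, "turn": 0, "fingers": 1}]}}

```text
t: 3.7
tool_pos: [0.4858, -0.0835, 0.112]
tcp_rot: [-3.135, -0.21, -0.0]
force: [0.1, 0.4, 0.5]
finger_gap: 0.004
gripper_force: 0.0
```

```bash
python3 st.py 2
python3 - <<'E'
from h import *
im,_=vision.grab_frame('top');g=im[150:300,230:460];cv2.imwrite('pics/t3.png',cv2.resize(g,None,fx=3.4,fy=3.4)[:,:,::-1])
E
```

```text
t 3.70 tool r 0.4717 s -0.1429 z 0.1120 yaw 97.7 gap 0.00 F [0.14 0.4  0.54]
car s -0.1989 (n61, r0.690) hand-car 56.0mm
t 3.75 tool r 0.4719 s -0.1436 z 0.1122 yaw 97.7 gap 0.01 F [-0.46 -0.58  0.38]
car s -0.1990 (n60, r0.690) hand-car 55.4mm
```

View pics/t3.png

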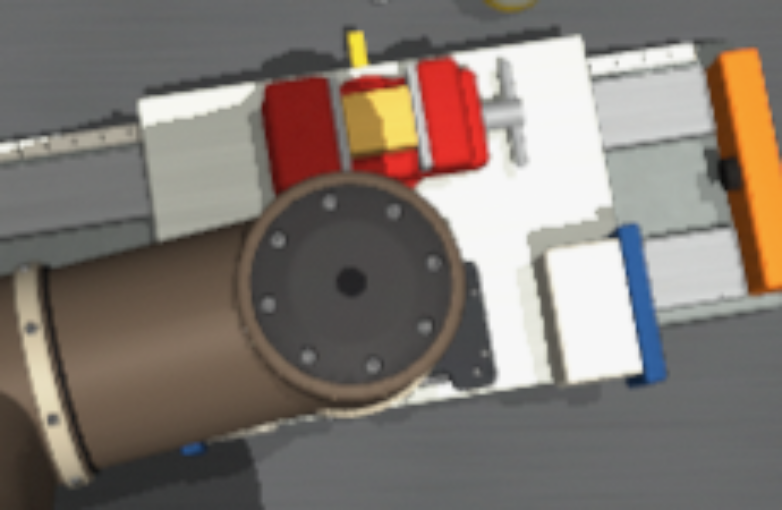

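The arm hides the fingers here; the vise and the right pad at px (595,310) are clear. I'll launch gently at 35 mm/s.

{"method": "send_rows", "body": {"commands": [{"tx": -0.1, "ty": 1.0, "tz": 0, "turn": 0, "fingers": 1}, {"tx": -0.05, "ty": 0.35, "tz": 0, "turn": 0, "fingers": 1}, {"tx": -0.05, "ty": 0.35, "tz": 0, "turn": 0, "fingers": 1}, {"tx": -0.04, "ty": 0.35, "tz": 0, "turn": 0, "fingers": 1}, {"tx": -0.04, "ty": 0.35, "tz": 0, "turn": 0, "fingers": 1}, {"tx": -0.04, "ty": 0.35, "tz": 0, "turn": 0, "fingers": 1}, {"tx": -0.04, "ty": 0.35, "tz": 0, "turn": 0, "fingers": 1}, {"tx": -0.04, "ty": 0.35, "tz": 0, "turn": 0, "fingers": 1}, {"tx": -0.04, "ty": 0.35, "tz": 0, "turn": 0, "fingers": 1}, {"tx": -0.04, "ty": 0.35, "tz": 0, "turn": 0, "fingers": 1}, {"tx": -0.04, "ty": 0.35, "tz": 0, "turn": 0, "fingers": 1}, {"tx": -0.04, "ty": 0.35, "tz": 0, "turn": 0, "fingers": 1}]}}

```text
t: 5.05
tool_pos: [0.4801, -0.0364, 0.1116]
tcp_rot: [-3.135, -0.206, -0.0]
force: [-0.2, 0.0, -0.2]
finger_gap: 0.002
gripper_force: 0.1
```

```bash
python3 st.py 1
```

```text
t 5.05 tool r 0.4719 s -0.0954 z 0.1116 yaw 97.5 gap 0.00 F [-0.15  0.03 -0.15]
car s -0.1810 (n55, r0.690) hand-car 85.6mm
```

{"method": "send_rows", "body": {"commands": [{"tx": -0.05, "ty": 0.35, "tz": 0, "turn": 0, "fingers": 1}, {"tx": -0.05, "ty": 0.35, "tz": 0, "turn": 0, "fingers": 1}, {"tx": -0.04, "ty": 0.35, "tz": 0, "turn": 0, "fingers": 1}, {"tx": -0.04, "ty": 0.35, "tz": 0, "turn": 0, "fingers": 1}, {"tx": -0.04, "ty": 0.35, "tz": 0, "turn": 0, "fingers": 1}]}}

```text
t: 5.6
tool_pos: [0.4779, -0.0189, 0.1116]
tcp_rot: [-3.135, -0.206, -0.0]
force: [-0.3, -0.2, -0.4]
finger_gap: -0.003
gripper_force: 0.0
```

```bash
python3 st.py 2
```

```text
t 5.60 tool r 0.4719 s -0.0778 z 0.1116 yaw 97.5 gap -0.00 F [-0.33 -0.18 -0.37]
car s -0.1470 (n55, r0.689) hand-car 69.2mm
t 5.65 tool r 0.4720 s -0.0775 z 0.1116 yaw 97.5 gap 0.00 F [-0.01  0.36 -0.04]
car s -0.1437 (n56, r0.689) hand-car 66.2mm
```

{"method": "send_rows", "body": {"commands": [{"tx": 0, "ty": 0, "tz": 0, "turn": 0, "fingers": 1}, {"tx": 0, "ty": 0, "tz": 0, "turn": 0, "fingers": 1}, {"tx": 0, "ty": 0, "tz": 0, "turn": 0, "fingers": 1}, {"tx": 0, "ty": 0, "tz": 0, "turn": 0, "fingers": 1}, {"tx": 0, "ty": 0, "tz": 0, "turn": 0, "fingers": 1}, {"tx": 0, "ty": 0, "tz": 0, "turn": 0, "fingers": 1}, {"tx": 0, "ty": 0, "tz": 0, "turn": 0, "fingers": 1}, {"tx": 0, "ty": 0, "tz": 0, "turn": 0, "fingers": 1}, {"tx": 0, "ty": 0, "tz": 0, "turn": 0, "fingers": 1}, {"tx": 0, "ty": 0, "tz": 0, "turn": 0, "fingers": 1}]}}

```text
t: 6.7
tool_pos: [0.4779, -0.0192, 0.1116]
tcp_rot: [3.135, 0.206, -0.0]
force: [-0.0, 0.3, 1.0]
finger_gap: 0.007
gripper_force: 0.0
```

```bash
python3 st.py 1
```

```text
t 6.70 tool r 0.4719 s -0.0781 z 0.1116 yaw 97.5 gap 0.01 F [-0.02  0.25  1.03]
car s -0.0815 (n52, r0.689) hand-car 3.4mm
```

{"method": "send_rows", "body": {"commands": [{"tx": -0.06, "ty": 0.45, "tz": 0, "turn": 0, "fingers": 1}, {"tx": -0.06, "ty": 0.45, "tz": 0, "turn": 0, "fingers": 1}, {"tx": -0.06, "ty": 0.45, "tz": 0, "turn": 0, "fingers": 1}, {"tx": -0.06, "ty": 0.45, "tz": 0, "turn": 0, "fingers": 1}, {"tx": -0.06, "ty": 0.45, "tz": 0, "turn": 0, "fingers": 1}, {"tx": -0.06, "ty": 0.45, "tz": 0, "turn": 0, "fingers": 1}, {"tx": -0.06, "ty": 0.45, "tz": 0, "turn": 0, "fingers": 1}, {"tx": -0.06, "ty": 0.45, "tz": 0, "turn": 0, "fingers": 1}, {"tx": -0.06, "ty": 0.45, "tz": 0, "turn": 0, "fingers": 1}, {"tx": -0.06, "ty": 0.45, "tz": 0, "turn": 0, "fingers": 1}, {"tx": -0.06, "ty": 0.45, "tz": 0, "turn": 0, "fingers": 1}, {"tx": -0.06, "ty": 0.45, "tz": 0, "turn": 0, "fingers": 1}]}}

```text
t: 7.95
tool_pos: [0.4706, 0.0352, 0.1115]
tcp_rot: [3.135, 0.206, -0.0]
force: [-0.5, -0.2, -0.5]
finger_gap: 0.006
gripper_force: 0.0
```

```bash
python3 st.py 1
```

```text
t 7.95 tool r 0.4714 s -0.0232 z 0.1115 yaw 97.5 gap 0.01 F [-0.47 -0.18 -0.51]
car s -0.0134 (n48, r0.689) hand-car -9.8mm
```

{"method": "send_rows", "body": {"commands": [{"tx": 0, "ty": 0, "tz": 0, "turn": 0, "fingers": 1}, {"tx": 0, "ty": 0, "tz": 0, "turn": 0, "fingers": 1}, {"tx": 0, "ty": 0, "tz": 0, "turn": 0, "fingers": 1}, {"tx": 0, "ty": 0, "tz": 0, "turn": 0, "fingers": 1}, {"tx": 0, "ty": 0, "tz": 0, "turn": 0, "fingers": 1}, {"tx": -0.03, "ty": 0.22, "tz": 0, "turn": 0, "fingers": 1}, {"tx": -0.03, "ty": 0.22, "tz": 0, "turn": 0, "fingers": 1}, {"tx": -0.03, "ty": 0.22, "tz": 0, "turn": 0, "fingers": 1}, {"tx": -0.03, "ty": 0.22, "tz": 0, "turn": 0, "fingers": 1}, {"tx": -0.03, "ty": 0.22, "tz": 0, "turn": 0, "fingers": 1}, {"tx": -0.03, "ty": 0.22, "tz": 0, "turn": 0, "fingers": 1}, {"tx": -0.03, "ty": 0.22, "tz": 0, "turn": 0, "fingers": 1}]}}

```text
t: 9.2
tool_pos: [0.4686, 0.0505, 0.1116]
tcp_rot: [-3.135, -0.206, -0.0]
force: [-0.4, -0.2, -0.5]
finger_gap: 0.001
gripper_force: 0.0
```

```bash
python3 st.py 1
```

```text
t 9.20 tool r 0.4712 s -0.0078 z 0.1116 yaw 97.5 gap 0.00 F [-0.38 -0.2  -0.55]
car s 0.0480 (n50, r0.689) hand-car -55.8mm
```

{"method": "send_rows", "body": {"commands": [{"tx": -0.03, "ty": 0.22, "tz": 0, "turn": 0, "fingers": 1}, {"tx": -0.03, "ty": 0.22, "tz": 0, "turn": 0, "fingers": 1}, {"tx": -0.03, "ty": 0.22, "tz": 0, "turn": 0, "fingers": 1}, {"tx": -0.03, "ty": 0.22, "tz": 0, "turn": 0, "fingers": 1}, {"tx": -0.03, "ty": 0.22, "tz": 0, "turn": 0, "fingers": 1}, {"tx": -0.03, "ty": 0.22, "tz": 0, "turn": 0, "fingers": 1}, {"tx": -0.03, "ty": 0.22, "tz": 0, "turn": 0, "fingers": 1}, {"tx": -0.03, "ty": 0.22, "tz": 0, "turn": 0, "fingers": 1}, {"tx": -0.03, "ty": 0.22, "tz": 0, "turn": 0, "fingers": 1}, {"tx": -0.03, "ty": 0.22, "tz": 0, "turn": 0, "fingers": 1}, {"tx": -0.03, "ty": 0.22, "tz": 0, "turn": 0, "fingers": 1}, {"tx": -0.03, "ty": 0.22, "tz": 0, "turn": 0, "fingers": 1}]}}

```text
t: 10.45
tool_pos: [0.465, 0.0768, 0.1115]
tcp_rot: [-3.135, -0.206, 0.0]
force: [-0.9, 0.4, 0.2]
finger_gap: 0.003
gripper_force: 0.1
```

```bash
python3 st.py 1
```

```text
t 10.45 tool r 0.4709 s 0.0188 z 0.1115 yaw 97.5 gap 0.00 F [-0.93  0.4   0.24]
car s 0.1007 (n47, r0.689) hand-car -81.9mm
```

{"method": "send_rows", "body": {"commands": [{"tx": -0.03, "ty": 0.22, "tz": 0, "turn": 0, "fingers": 1}, {"tx": -0.03, "ty": 0.22, "tz": 0, "turn": 0, "fingers": 1}, {"tx": -0.03, "ty": 0.22, "tz": 0, "turn": 0, "fingers": 1}, {"tx": -0.03, "ty": 0.22, "tz": 0, "turn": 0, "fingers": 1}]}}

```text
t: 10.9
tool_pos: [0.4638, 0.0856, 0.1116]
tcp_rot: [-3.135, -0.206, -0.0]
force: [0.1, 0.4, -1.6]
finger_gap: 0.009
gripper_force: 0.0
```

```bash
python3 st.py 2
```

```text
t 10.90 tool r 0.4708 s 0.0276 z 0.1116 yaw 97.5 gap 0.01 F [ 0.07  0.42 -1.55]
car s 0.1080 (n43, r0.689) hand-car -80.3mm
t 10.95 tool r 0.4708 s 0.0278 z 0.1116 yaw 97.5 gap 0.01 F [-0.04  0.29 -1.08]
car s 0.1077 (n45, r0.688) hand-car -79.9mm
```

{"method": "send_rows", "body": {"commands": [{"tx": -0.3, "ty": 2.5, "tz": 0, "turn": 0, "fingers": 1}, {"tx": -0.5, "ty": 4, "tz": 0, "turn": 0, "fingers": 1}, {"tx": 0, "ty": 0, "tz": 0, "turn": 0, "fingers": 1}, {"tx": 0, "ty": 0, "tz": 0, "turn": 0, "fingers": 1}, {"tx": 0, "ty": 0, "tz": 0, "turn": 0, "fingers": 1}, {"tx": 0, "ty": 0, "tz": 0, "turn": 0, "fingers": 1}]}}

```text
t: 11.6
tool_pos: [0.4557, 0.1497, 0.1115]
tcp_rot: [3.135, 0.205, -0.0]
force: [-0.7, -0.4, -0.1]
finger_gap: 0.004
gripper_force: 0.0
```

```bash
python3 st.py 2
```

```text
t 11.60 tool r 0.4707 s 0.0922 z 0.1115 yaw 97.5 gap 0.00 F [-0.75 -0.39 -0.13]
car s 0.1080 (n43, r0.689) hand-car -15.7mm
t 11.65 tool r 0.4708 s 0.0922 z 0.1115 yaw 97.5 gap 0.00 F [ 0.43 -0.79 -0.64]
car s 0.1077 (n45, r0.689) hand-car -15.4mm
```

The carriage is essentially at rest, about 7 mm short. I'll check the offset from the mark in both cameras, and that it stays put.

Run:
```python
from st import *
for cam in['scene','top']:
    im,d=vision.grab_frame(cam);P=cloud(cam,d)
    hsv=cv2.cvtColor(im,cv2.COLOR_RGB2HSV)
    print(cam,car(cam=cam))
    for s,c,p in blobs(im,P,(0,150,80),(6,255,255),8):
        if p[:,1].mean()>.17 and .68<np.median(p[:,0])<.73: print('red',s,c,(np.median(p,0)[:2]@U).round(4),world(cam,(c[1],c[0]),z=.098)[:2]@U)
    for s,c,p in blobs(im,P,(22,130,120),(32,255,255),15):
        q=np.median(p,0)
        if q[2]<.1 : print('yel',s,c,q.round(4),(q[:2]@U).round(4))
    for n in('pointer','mark'):
        print(n,[(round(r['score'],2),np.round(r['location'],1).tolist(),(world(cam,r['location'],z=.077)[:2]@U).round(4)) for r in vision.mark_of(cam,n)[:1]])
    c=(im[140:220,390:490] if cam=='scene' else im[140:220,160:260])
    cv2.imwrite(f'pics/e_{cam}.png',cv2.resize(c,None,fx=4,fy=4,interpolation=cv2.INTER_NEAREST)[:,:,::-1])
a=[cv2.imread(f'pics/e_{c}.png') for c in('scene','top')];cv2.imwrite('pics/e.png',np.hstack(a))
print(monitor.sense()['t'])
```

```text
scene (np.float64(0.10781732425900413), np.int32(44), np.float64(0.6886139552352327))
red [443, 175, 11, 9, 38] [447.8, 179.0] 0.1148 0.11468985720771001
yel [33, 0, 52, 86, 138] [57.7, 40.5] [-1.288  -0.5545 -0.405 ] -0.391
yel [428, 172, 11, 8, 43] [433.0, 175.7] [0.6671 0.1926 0.0802] 0.1086
yel [299, 322, 15, 4, 25] [306.0, 323.8] [ 0.8088 -0.2497  0.0141] -0.3478
pointer [(0.93, [178.8, 434.0], np.float64(0.105))]
mark [(0.63, [178.0, 441.0], np.float64(0.1203))]
top (np.float64(0.10582050590441248), np.int32(45), np.float64(0.6874185534648505))
red [200, 161, 5, 12, 44] [201.9, 166.4] 0.1128 0.11320817239687886
red [203, 174, 4, 3, 12] [204.5, 175.0] 0.1121 0.10937964602152425
yel [206, 178, 5, 10, 45] [208.2, 182.2] [0.6697 0.1902 0.0799] 0.1059
pointer [(0.56, [175.7, 207.8], np.float64(0.1056))]
mark [(0.75, [177.6, 203.7], np.float64(0.1158))]
12.1
```

View pics/e.png

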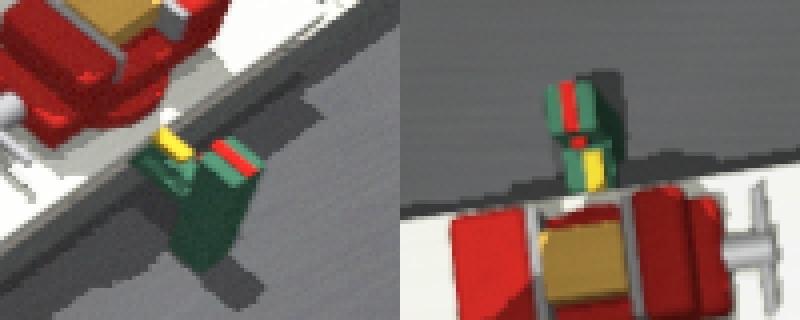

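The left crop shows the scene camera and the right crop the top camera. Both put the pointer (yellow, scene px (433,176)) 6–7 mm short of the red tongue, inside the 12 mm tolerance, and at rest. I'll lift the hand straight up and let it dwell.

{"method": "send_rows", "body": {"commands": [{"tx": 0, "ty": 0, "tz": 2, "turn": 0, "fingers": 1}, {"tx": 0, "ty": 0, "tz": 3, "turn": 0, "fingers": 1}, {"tx": 0, "ty": 0, "tz": 3, "turn": 0, "fingers": 1}, {"tx": 0, "ty": 0, "tz": 2, "turn": 0, "fingers": 1}, {"tx": 0, "ty": 0, "tz": 0, "turn": 0, "fingers": 1}, {"tx": 0, "ty": 0, "tz": 0, "turn": 0, "fingers": 1}, {"tx": 0, "ty": 0, "tz": 0, "turn": 0, "fingers": 1}, {"tx": 0, "ty": 0, "tz": 0, "turn": 0, "fingers": 1}, {"tx": 0, "ty": 0, "tz": 0, "turn": 0, "fingers": 1}, {"tx": 0, "ty": 0, "tz": 0, "turn": 0, "fingers": 1}, {"tx": 0, "ty": 0, "tz": 0, "turn": 0, "fingers": 1}, {"tx": 0, "ty": 0, "tz": 0, "turn": 0, "fingers": 1}]}}

```text
t: 13.3
tool_pos: [0.4558, 0.1504, 0.2115]
tcp_rot: [3.135, 0.206, -0.0]
force: [-0.5, 0.2, 0.2]
finger_gap: 0.004
gripper_force: 0.0
```

{"method": "send_rows", "body": {"commands": [{"tx": 0, "ty": 0, "tz": 0, "turn": 0, "fingers": 1}, {"tx": 0, "ty": 0, "tz": 0, "turn": 0, "fingers": 1}, {"tx": 0, "ty": 0, "tz": 0, "turn": 0, "fingers": 1}, {"tx": 0, "ty": 0, "tz": 0, "turn": 0, "fingers": 1}, {"tx": 0, "ty": 0, "tz": 0, "turn": 0, "fingers": 1}, {"tx": 0, "ty": 0, "tz": 0, "turn": 0, "fingers": 1}, {"tx": 0, "ty": 0, "tz": 0, "turn": 0, "fingers": 1}, {"tx": 0, "ty": 0, "tz": 0, "turn": 0, "fingers": 1}, {"tx": 0, "ty": 0, "tz": 0, "turn": 0, "fingers": 1}, {"tx": 0, "ty": 0, "tz": 0, "turn": 0, "fingers": 1}, {"tx": 0, "ty": 0, "tz": 0, "turn": 0, "fingers": 1}, {"tx": 0, "ty": 0, "tz": 0, "turn": 0, "fingers": 1}]}}

```text
t: 14.5
tool_pos: [0.4558, 0.1504, 0.2116]
tcp_rot: [-3.135, -0.206, -0.0]
force: [-0.1, 0.0, 0.0]
finger_gap: 0.002
gripper_force: 0.0
```

```bash
python3 st.py 2; python3 -c "
from st import *
print(car(cam='top'))"
```

```text
t 14.50 tool r 0.4709 s 0.0929 z 0.2116 yaw 97.5 gap 0.00 F [-0.1   0.03  0.  ]
car s 0.1076 (n40, r0.688) hand-car -14.6mm
t 14.55 tool r 0.4709 s 0.0930 z 0.2116 yaw 97.5 gap 0.00 F [ 0.57  0.11 -0.41]
car s 0.1076 (n40, r0.688) hand-car -14.6mm
(np.float64(0.10596706505347278), np.int32(40), np.float64(0.6865663648505178))
```

The carriage has not moved since 11.6 s, so I'll hand it in.

```bash
python3 -c "
from workcell import hand_in
print(hand_in())"
```

```text
the job is handed in; nothing more can be done
None
```

The job is handed in: the carriage is at rest with its pointer about 7 mm short of the mark (12 mm allowed), it hasn't moved for about 3 s, and the hand is lifted clear; the hand-in gave no verdict.

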